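# Test the workshop stop button: press to latch, twist to release

## Robot

A 6-joint arm with a two-finger parallel gripper is mounted at the origin on the work surface; the furniture and walls round the work are solid. World frame = base frame: x ahead of the robot, y to its left, z up, the work surface at z = 0. Lengths are in mm, angles in rad, forces in N, time in s.
With the tool pointing down it reaches from about 300 to 775 mm from the base axis. Payload 14.6 kg.
Tool frame: the origin (TCP) lies at the very end of the fingers, on their centre line; the grasp point (between the pads) lies 19 mm behind it; z points along the fingers, y is the line along which they close (so a half turn about z gives the same grasp; the last joint's range is limited). The gripper opens to 94 mm and grips with 3 to 60 N. Pads are 16 mm wide; open, the fingers measure 119 mm over their backs; the gripper's body (75 mm by 177 mm) begins 78 mm behind the grasp point.
Start: joints at [-1.255, 0.3, 1.521, -0, 1.321, -0.067], TCP at [205.428, -510.185, 205.446] pointing down, gripper open.
Joint ranges: [-3.03, 3.03], [-0.79, 2.21], [0.23, 2.52], [-1.04, 4.18], [0, 3.07], [-2.55, 2.55]. Speed limits (rad/s): [2.22, 2.22, 2.57, 3.14, 3.14, 3.14].

## Interface

Orientations are given as [roll, pitch, yaw] about the fixed x, y, z axes, in that order (R = Rz(yaw) Ry(pitch) Rx(roll)).
In Python, from cell import manip gives the robot as it stands. The module is installed in compiled form; this text tells all that it offers.
- The arm moves only by the shell command python3 -m inch 'ROWS' [FORCE]. ROWS is JSON, a list of rows, each an object of numbers: "gripper": the opening, from 0 (shut) to 1 (fully open); "dx", "dy", "dz": the shift along the world's x, y, z in m; "wx", "wy", "wz": the turn, a rotation vector about the world's x, y, z in degrees. A call has exactly 5 rows; each row is the pose to reach, as a shift and turn from the pose commanded when the call began; what a row does not reach only later rows make up. A row lasts 1/12 s, in which the tool goes at most 41.7 mm and 7.16 degrees, less where a joint would pass 70% of its speed; a pose out of reach is approached as far as the arm can. A call with a gripper value outside its range is refused whole. The fingers move at their own pace and stop on an object; FORCE is the grip in N (left out, the last holds). Time passes only in rows, so rows that repeat a pose let the fingers close, or fill a call up. It gives the time, the measured TCP pose, the force, the opening and the grip force at its end, in the units of the state.
- manip.read_state(): the state, without advancing time (a new reading comes with each control period).
- manip.camera(name): name is "scene" or "top"; returns the picture (400x640x3 uint8, blue, green, red); there is no depth.
- manip.camera_info(name): a dict with "camera_matrix" (3x3 intrinsics, pixels), "R" (3x3) and "t" (3): a world point X has camera coordinates R X + t. Camera axes: x right, y down, z forward; pixel columns grow to the right and rows downward; lengths in mm; the calibration is good to about 2 mm. A picture is of the moment at which its call begins. camera_info takes no time and is no camera call.
- manip.sign_off(): hands the job in; it is judged then, once.
The state is a dict: "clock": time; "joints": joint angles; "qd": joint speeds; "effort": joint torques, N m; "eef_pos": TCP position; "eef_rot": TCP orientation; "wrist_force": force on the tool from outside, world axes, zero at the start; "moment": the same for the moment, N m; "finger_gap": finger opening in mm; "finger_force": force on a finger pad.
Only numpy, scipy, OpenCV 4.12 (cv2) and the standard library are available. Lean on these libraries where they do the work, as an engineer would, in place of code of your own. Each camera call takes 0.05 s, during which the arm holds its last target. There are 200 camera calls.

## Task

Test the emergency stop on the freestanding switch station: press the large mushroom button in until it latches and stays in, then use a fingertip to push the ridge on top of it round clockwise, seen from above, until the latch lets go and the button springs fully out again, and let it turn back to rest. Do it by touch alone, without pinching the ridge, and without lifting, tipping or shoving the station. Leave the small start button unpressed and the things standing round about where they are.

Things in the scene. Friction and masses are not known exactly. Their poses are not given: they have to be found in the camera images.
- station: grey freestanding switch station, loose on the table, about 2.5 kg: foot plate 124 mm (its x) by 196 mm (its y), housing 50 mm high. Origin at the centre of its underside. On its top face stand the large mushroom button, centred 34 mm along +y, and the small start button, centred 60 mm along -y.
- ridge_top (a point): centre of the top of the mushroom button's grip ridge, on the button's axis; 102 mm above the table when the button is out. The mushroom is black, 90 mm across, its flat face 20 mm below this point; the ridge is a straight bar 70 mm long, 12 mm wide and 20 mm high across the middle of the face. At rest the ridge lies along the station's x axis. The point's x axis runs along the ridge and turns with it; z is up. It sinks with the button.
- ridge_near_end (a point): the end of the ridge's top edge line towards the ridge's -x (the end nearer the robot), 35 mm from the axis
- ridge_far_end (a point): the end of the ridge's top edge line towards the ridge's +x, 35 mm from the axis
- stop_push (a joint): how far the mushroom is pressed in (m): 0 = fully out, 0.010 = hard stop. It takes 4 N at first and up to 10 N at the bottom to press; from 0.0085 on the latch catches, and when let go it stays in at about 0.0085. If not latched, a spring brings it back out.
- stop_twist (a joint): how far the mushroom is turned clockwise as seen from above (rad): 0 = rest, 0.9 = hard stop. A spring of 0.01 to 0.03 N m turns it back to 0. Latched in, it lets go at about 0.46 rad and springs out by 8.5 mm; leave room for that rise under the fingertip, or lift the finger afterwards.
- start_button (a joint): how far the start button is pressed (m): 0 = out, 0.006 = fully in
- start_top (a point): top of the small start button, 24 mm across, 94 mm from the mushroom's axis, 72 mm above the table
- flank_near_right: a quarter of the grip ridge's flanks (35 mm long, from the face of the mushroom to 4 mm below the ridge's top): the half towards the ridge's -x end, on the station's -y side. Its origin lies on the button's axis, 52 mm below the ridge's top. Fingers that press on both sides of one half at once are pinching the ridge.
- flank_near_left: a quarter of the grip ridge's flanks (35 mm long, from the face of the mushroom to 4 mm below the ridge's top): the half towards the ridge's -x end, on the station's +y side. Its origin lies on the button's axis, 52 mm below the ridge's top. Fingers that press on both sides of one half at once are pinching the ridge.
- flank_far_right: a quarter of the grip ridge's flanks (35 mm long, from the face of the mushroom to 4 mm below the ridge's top): the half towards the ridge's +x end, on the station's -y side. Its origin lies on the button's axis, 52 mm below the ridge's top. Fingers that press on both sides of one half at once are pinching the ridge.
- flank_far_left: a quarter of the grip ridge's flanks (35 mm long, from the face of the mushroom to 4 mm below the ridge's top): the half towards the ridge's +x end, on the station's +y side. Its origin lies on the button's axis, 52 mm below the ridge's top. Fingers that press on both sides of one half at once are pinching the ridge.
- wax_tin: bystander: round tin with black lid, 67 mm across, 64 mm high; origin at its underside
- tape_masking: bystander: roll of masking tape lying flat, 100 mm across, 25 mm high; origin at its underside
- coil_1: bystander: small copper coil on a white spool, 58 mm across, 22 mm high; origin at its underside
- tweeter_1: bystander: round tweeter with black flange, 76 mm across, 37 mm high; origin at its underside
- tape_measure: bystander: black and yellow tape measure, 37 by 77 mm, 62 mm high; origin at its underside
Things that resemble listed ones, but are neither listed nor needed, are in the scene too. There is more than one size of the station; the one meant has the size given above.

How it is judged:
By the outcome, as a careful person would: the job done as asked, in the order asked, and still so for the second after the job is handed in, with the robot touching nothing.
It also fails if it takes over 38 s, if anything falls off the work surface, if the arm or the gripper's body presses on something with over 40 N, if the wrist force passes 120 N, or if a joint passes its speed limit or range.

## Working session

There is one attempt and no reset: what is moved stays moved. The work goes in short steps, Python scripts to look and compute and a shell command to move; the robot and the scene stay as the last step left them, time stands still between calls to the robot, and variables do not carry over. Pictures are saved under pics/ and viewed, at most 10 in all, crops included, and the job is handed in when it is done.

```bash
mkdir -p pics; python3 - <<'E'
from cell import manip
import cv2
for n in("scene","top"):
    cv2.imwrite(f"pics/{n}0.png",manip.camera(n)); i=manip.camera_info(n); print(n,i["camera_matrix"],i["R"],i["t"])
print(manip.read_state())
E
```

```text
scene [[417.74023754   0.         326.49173307]
 [  0.         417.74023754 200.46994828]
 [  0.           0.           1.        ]] [[-0.59497708 -0.8036645  -0.01120891]
 [-0.41702181  0.32059564 -0.85047707]
 [ 0.68709176 -0.50134    -0.52589269]] [ 312.22874036  257.94134393 1067.18600841]
top [[394.51079078   0.         317.7200863 ]
 [  0.         394.51079078 199.70126506]
 [  0.           0.           1.        ]] [[-0.00223336 -0.99996293  0.00831539]
 [-0.99670036  0.00155122 -0.08115412]
 [ 0.08113822 -0.0084692  -0.99666688]] [  27.54491601  486.91110847 1087.01853484]
{'clock': 0.1, 'joints': array([-1.25460021e+00,  3.00404454e-01,  1.52153906e+00, -2.45038116e-05,
        1.32068482e+00, -6.66078219e-02]), 'qd': array([-0.00042872, -0.00186564, -0.00104072, -0.00110547,  0.00056192,
        0.00039774]), 'effort': array([ 2.67878619e-03, -5.32636106e+01, -3.53278828e+01,  7.10420567e-02,
        2.34979566e-02, -6.90678098e-05]), 'eef_pos': array([ 205.34989595, -509.96730749,  204.94065734]), 'eef_rot': array([-3.14055768e+00, -4.52514546e-05,  3.82809992e-01]), 'wrist_force': array([-0.22946713, -0.87966774, -0.60169538]), 'moment': array([ 0.04023696,  0.02199742, -0.05050964]), 'finger_force': 0.0, 'finger_gap': 93.90477638594861}
```

View pics/scene0.png

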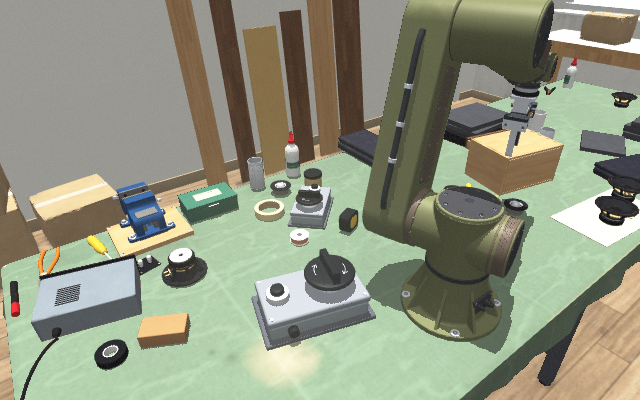

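View pics/top0.png

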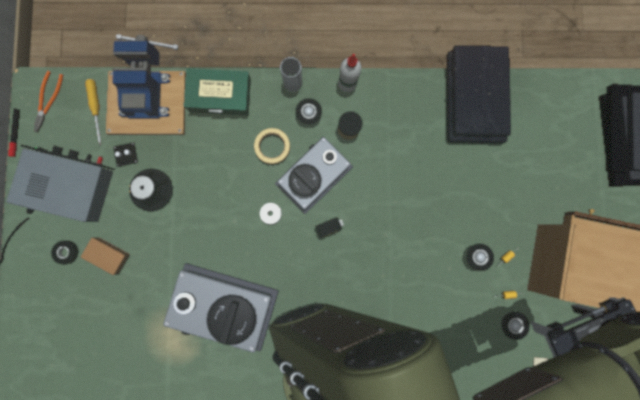

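The target is the smaller station: its mushroom at (305,180) in top view is about 35 px across, which is right for 90 mm. The start button is at (330,156). The bigger station at lower left is the decoy. Next I'll enlarge it for measurement.

```bash
python3 - <<'E'
import cv2,numpy as np
a=cv2.imread("pics/top0.png")[120:225,260:370]; b=cv2.imread("pics/scene0.png")[170:235,270:340]
a=cv2.resize(a,None,fx=5,fy=5,interpolation=cv2.INTER_CUBIC)
cv2.imwrite("pics/a.png",a); cv2.imwrite("pics/b.png",cv2.resize(b,None,fx=8,fy=8,interpolation=cv2.INTER_CUBIC))
E
```

```text
(no output)
```

View pics/a.png

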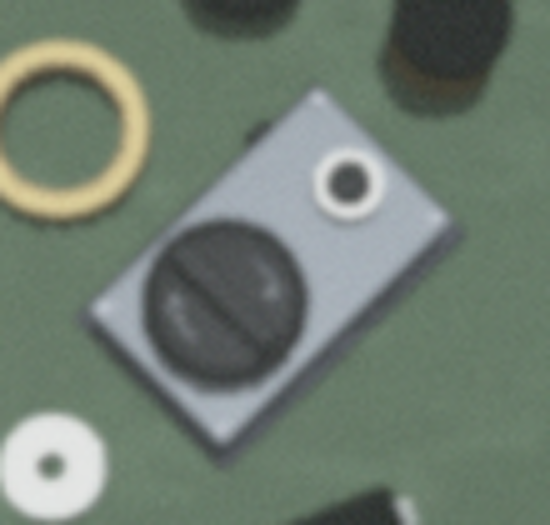

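View pics/b.png

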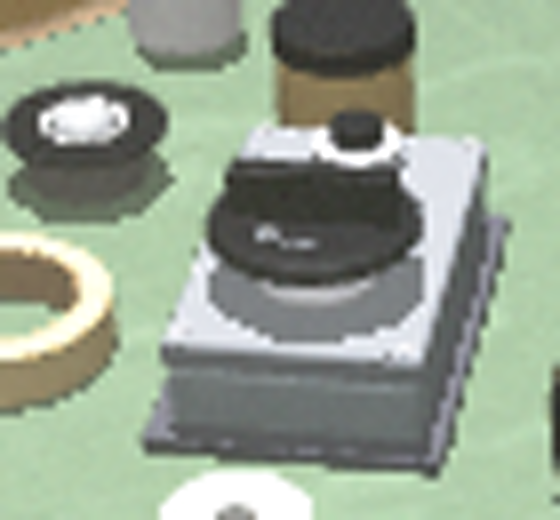

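Top crop: mushroom disc centred at crop (225,303), start button at (349,183), housing top corners at (318,92), (452,222), (222,440) and (92,310). The ridge runs from upper left to lower right. The scene crop agrees: ridge ends about (232,170) and (398,172).

```bash
cat > h.py <<'E'
import numpy as np
from cell import manip
def world(name,u,v,z):
    i=manip.camera_info(name);R=np.array(i["R"]);t=np.array(i["t"])
    d=R.T@np.linalg.solve(i["camera_matrix"],[u,v,1]);c=-R.T@t
    return c+d*(z-c[2])/d[2]
E
python3 - <<'E'
from h import *
np.set_printoptions(precision=1,suppress=True)
A=lambda x,y,z:world("top",260+x/5-.4,120+y/5-.4,z)
B=lambda x,y,z:world("scene",270+x/8-.44,170+y/8-.44,z)
m=A(225,303,82);s=A(349,183,72);print(m,s,np.linalg.norm((m-s)[:2]),'yaw',np.degrees(np.arctan2(*(m-s)[:2]*[-1,1])))
c=[A(x,y,50) for x,y in((318,92),(452,222),(222,440),(92,310))]
for i in range(4):
  e=c[(i+1)%4]-c[i];print(c[i],np.linalg.norm(e),np.degrees(np.arctan2(e[1],e[0])))
print(np.mean(c,0))
print(B(232,168,102),B(398,166,102),B(358,130,72))
for n,(x,y,z) in dict(tin=(452,30,64),tape=(62,128,25),coil=(50,465,22),meas=(340,525,62),tweet=(243,-45,37)).items():print(n,A(x,y,z))
E
```

```text
[533.9  61.9  82. ] [600.4  -4.7  72. ] 94.06967711832193 yaw 44.936420947423564
[655.6  11.4  50. ] 103.35173148559761 -134.69092271413564
[582.9 -62.1  50. ] 174.22329355474577 133.48499937471647
[463.   64.3  50. ] 100.79069749248406 44.91223425370787
[534.4 135.4  50. ] 173.46255441953213 -45.67601510833738
[558.9  37.2  50. ]
[555.3  88.4 102. ] [515.6  34.3 102. ] [593.    0.6  72. ]
tin [686.6 -61.8  64. ]
tape [641.  155.3  25. ]
coil [450.9 160.9  22. ]
meas [416.4   0.6  62. ]
tweet [737.  53.  37.]
```

Axis at about (534, 62), with 94.07 mm spacing to the start button against 94 expected. Yaw is about 45°, and the point is about 537 mm from the base, within reach. I'll close the gripper and move over with yaw about 135°.

```bash
python3 -m inch '[{"gripper":0,"dx":0.016,"dy":0.028,"dz":0.008,"wz":5.6},{"gripper":0,"dx":0.033,"dy":0.057,"dz":0.016,"wz":11.3},{"gripper":0,"dx":0.049,"dy":0.086,"dz":0.02,"wz":17},{"gripper":0,"dx":0.066,"dy":0.114,"dz":0.02,"wz":22.6},{"gripper":0,"dx":0.082,"dy":0.143,"dz":0.02,"wz":28.25}]' 20
python3 -m inch '[{"gripper":0,"dx":0.016,"dy":0.028,"wz":5.6},{"gripper":0,"dx":0.033,"dy":0.057,"wz":11.3},{"gripper":0,"dx":0.049,"dy":0.086,"wz":17},{"gripper":0,"dx":0.066,"dy":0.114,"wz":22.6},{"gripper":0,"dx":0.082,"dy":0.143,"wz":28.25}]'
```

```text
validation failed for argument at $[0]...
validation failed for argument at $[0]...
```

```bash
python3 -m inch '[{"gripper":0,"dx":0.016,"dy":0.028,"dz":0.008,"wx":0,"wy":0,"wz":5.6},{"gripper":0,"dx":0.033,"dy":0.057,"dz":0.016,"wx":0,"wy":0,"wz":11.3},{"gripper":0,"dx":0.049,"dy":0.086,"dz":0.02,"wx":0,"wy":0,"wz":17},{"gripper":0,"dx":0.066,"dy":0.114,"dz":0.02,"wx":0,"wy":0,"wz":22.6},{"gripper":0,"dx":0.082,"dy":0.143,"dz":0.02,"wx":0,"wy":0,"wz":28.25}]' 20
```

```text
clock: 0.52
eef_pos: [287.9, -365.8, 225.4]
eef_rot: [3.142, -0.0, 0.88]
wrist_force: [0.8, 0.5, -0.2]
finger_gap: 64.1
finger_force: 0.0
```

```bash
python3 -m inch '[{"gripper":0,"dx":0.016,"dy":0.028,"dz":0,"wx":0,"wy":0,"wz":5.6},{"gripper":0,"dx":0.033,"dy":0.057,"dz":0,"wx":0,"wy":0,"wz":11.3},{"gripper":0,"dx":0.049,"dy":0.086,"dz":0,"wx":0,"wy":0,"wz":17},{"gripper":0,"dx":0.066,"dy":0.114,"dz":0,"wx":0,"wy":0,"wz":22.6},{"gripper":0,"dx":0.082,"dy":0.143,"dz":0,"wx":0,"wy":0,"wz":28.25}]'
python3 -m inch '[{"gripper":0,"dx":0.016,"dy":0.028,"dz":0,"wx":0,"wy":0,"wz":5.6},{"gripper":0,"dx":0.033,"dy":0.057,"dz":0,"wx":0,"wy":0,"wz":11.3},{"gripper":0,"dx":0.049,"dy":0.086,"dz":0,"wx":0,"wy":0,"wz":17},{"gripper":0,"dx":0.066,"dy":0.114,"dz":0,"wx":0,"wy":0,"wz":22.6},{"gripper":0,"dx":0.082,"dy":0.143,"dz":0,"wx":0,"wy":0,"wz":28.25}]'
python3 -m inch '[{"gripper":0,"dx":0.016,"dy":0.028,"dz":-0.02,"wx":0,"wy":0,"wz":5.6},{"gripper":0,"dx":0.033,"dy":0.057,"dz":-0.04,"wx":0,"wy":0,"wz":11.3},{"gripper":0,"dx":0.049,"dy":0.086,"dz":-0.06,"wx":0,"wy":0,"wz":17},{"gripper":0,"dx":0.066,"dy":0.114,"dz":-0.08,"wx":0,"wy":0,"wz":22.6},{"gripper":0,"dx":0.081,"dy":0.142,"dz":-0.1,"wx":0,"wy":0,"wz":28.25}]'
```

```text
clock: 0.93
eef_pos: [369.9, -222.7, 225.4]
eef_rot: [-3.141, -0.0, 1.374]
wrist_force: [0.3, -0.4, -0.6]
finger_gap: 30.4
finger_force: 0.0
clock: 1.35
eef_pos: [451.9, -79.6, 225.3]
eef_rot: [-3.141, -0.0, 1.867]
wrist_force: [0.3, -0.6, -0.4]
finger_gap: 0.6
finger_force: 0.0
clock: 1.77
eef_pos: [532.9, 62.5, 124.2]
eef_rot: [-3.141, -0.0, 2.36]
wrist_force: [0.0, -0.3, 0.3]
finger_gap: 0.4
finger_force: 0.0
```

```bash
python3 - <<'E'
from cell import manip
import cv2
b=manip.camera("scene")[130:240,250:380]
cv2.imwrite("pics/c.png",cv2.resize(b,None,fx=5,fy=5,interpolation=cv2.INTER_CUBIC))
E
```

```text
(no output)
```

View pics/c.png

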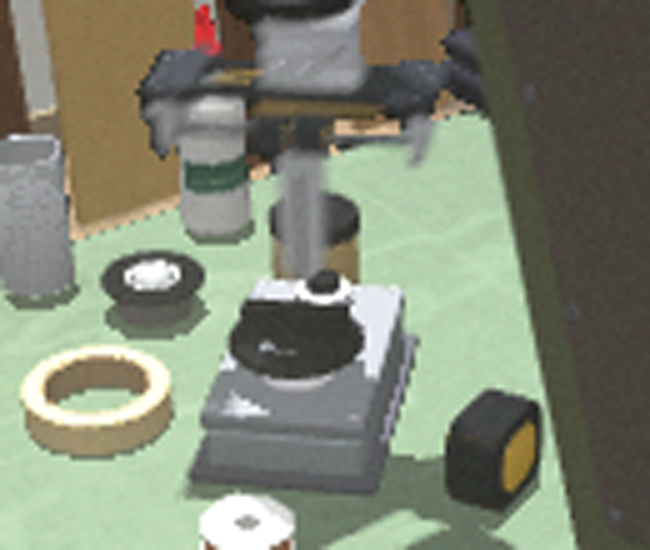

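The closed fingers at crop x about 303 sit midway over the ridge, which spans x 240 to 365. Now I'll press straight down.

```bash
python3 -m inch '[{"gripper":0,"dx":0.001,"dy":0,"dz":-0.006,"wx":0,"wy":0,"wz":0},{"gripper":0,"dx":0.001,"dy":0,"dz":-0.012,"wx":0,"wy":0,"wz":0},{"gripper":0,"dx":0.001,"dy":0,"dz":-0.017,"wx":0,"wy":0,"wz":0},{"gripper":0,"dx":0.001,"dy":0,"dz":-0.021,"wx":0,"wy":0,"wz":0},{"gripper":0,"dx":0.001,"dy":0,"dz":-0.024,"wx":0,"wy":0,"wz":0}]'
python3 -m inch '[{"gripper":0,"dx":0,"dy":0,"dz":-0.002,"wx":0,"wy":0,"wz":0},{"gripper":0,"dx":0,"dy":0,"dz":-0.004,"wx":0,"wy":0,"wz":0},{"gripper":0,"dx":0,"dy":0,"dz":-0.006,"wx":0,"wy":0,"wz":0},{"gripper":0,"dx":0,"dy":0,"dz":-0.007,"wx":0,"wy":0,"wz":0},{"gripper":0,"dx":0,"dy":0,"dz":-0.007,"wx":0,"wy":0,"wz":0}]'
```

```text
clock: 2.23
eef_pos: [533.4, 60.0, 101.6]
eef_rot: [3.141, 0.0, 2.353]
wrist_force: [-0.9, 0.2, 4.9]
finger_gap: 0.4
finger_force: 2.1
clock: 2.65
eef_pos: [533.5, 60.1, 95.1]
eef_rot: [3.141, 0.001, 2.354]
wrist_force: [-1.7, -1.4, 6.1]
finger_gap: 0.4
finger_force: 2.7
```

```bash
python3 -m inch '[{"gripper":0,"dx":0,"dy":0,"dz":-0.001,"wx":0,"wy":0,"wz":0},{"gripper":0,"dx":0,"dy":0,"dz":-0.002,"wx":0,"wy":0,"wz":0},{"gripper":0,"dx":0,"dy":0,"dz":-0.0025,"wx":0,"wy":0,"wz":0},{"gripper":0,"dx":0,"dy":0,"dz":-0.003,"wx":0,"wy":0,"wz":0},{"gripper":0,"dx":0,"dy":0,"dz":-0.003,"wx":0,"wy":0,"wz":0}]'
```

```text
clock: 3.07
eef_pos: [533.6, 60.2, 92.3]
eef_rot: [3.141, 0.001, 2.354]
wrist_force: [-2.0, -2.5, 6.1]
finger_gap: 0.8
finger_force: 3.2
```

```bash
python3 -m inch '[{"gripper":0,"dx":0,"dy":0,"dz":-0.0004,"wx":0,"wy":0,"wz":0},{"gripper":0,"dx":0,"dy":0,"dz":-0.0008,"wx":0,"wy":0,"wz":0},{"gripper":0,"dx":0,"dy":0,"dz":-0.001,"wx":0,"wy":0,"wz":0},{"gripper":0,"dx":0,"dy":0,"dz":-0.001,"wx":0,"wy":0,"wz":0},{"gripper":0,"dx":0,"dy":0,"dz":-0.001,"wx":0,"wy":0,"wz":0}]'
```

```text
clock: 3.48
eef_pos: [533.8, 60.1, 92.1]
eef_rot: [3.141, 0.002, 2.354]
wrist_force: [-5.9, -1.2, 14.0]
finger_gap: 0.1
finger_force: 7.0
```

Force jumped to 14 N at 92.1 mm, so the button is at the hard stop and should be latched. Now I'll lift and look.

```bash
python3 -m inch '[{"gripper":0,"dx":0,"dy":0,"dz":0.004,"wx":0,"wy":0,"wz":0},{"gripper":0,"dx":0,"dy":0,"dz":0.012,"wx":0,"wy":0,"wz":0},{"gripper":0,"dx":0,"dy":0,"dz":0.022,"wx":0,"wy":0,"wz":0},{"gripper":0,"dx":-0.002,"dy":-0.017,"dz":0.024,"wx":0,"wy":0,"wz":0},{"gripper":0,"dx":-0.005,"dy":-0.039,"dz":0.024,"wx":0,"wy":0,"wz":0}]'; python3 - <<'E'
from cell import manip
import cv2
b=manip.camera("scene")[130:240,250:380]
cv2.imwrite("pics/d.png",cv2.resize(b,None,fx=5,fy=5,interpolation=cv2.INTER_CUBIC))
E
```

```text
clock: 3.9
eef_pos: [529.0, 22.2, 116.1]
eef_rot: [3.14, 0.002, 2.357]
wrist_force: [0.5, -0.3, 0.3]
finger_gap: 0.7
finger_force: 0.0
```

View pics/d.png

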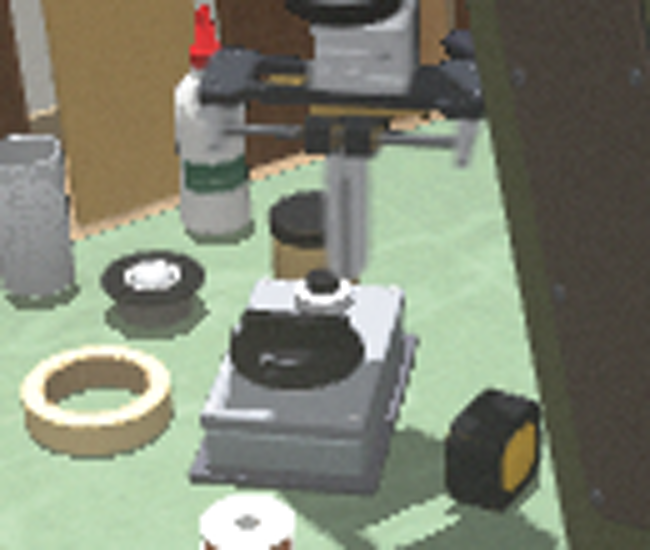

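Latched: the mushroom sits about 10 crop px lower and the station has not moved. Now I'll lower the tip beside the near-right flank, with 2–3 mm left for the rise.

```bash
python3 -m inch '[{"gripper":0,"dx":0,"dy":0,"dz":-0.008,"wx":0,"wy":0,"wz":0},{"gripper":0,"dx":0,"dy":0,"dz":-0.016,"wx":0,"wy":0,"wz":0},{"gripper":0,"dx":0,"dy":0,"dz":-0.024,"wx":0,"wy":0,"wz":0},{"gripper":0,"dx":0,"dy":0,"dz":-0.029,"wx":0,"wy":0,"wz":0},{"gripper":0,"dx":0,"dy":0,"dz":-0.031,"wx":0,"wy":0,"wz":0}]'
python3 -m inch '[{"gripper":0,"dx":-0.002,"dy":0.002,"dz":0,"wx":0,"wy":0,"wz":0},{"gripper":0,"dx":-0.004,"dy":0.004,"dz":0,"wx":0,"wy":0,"wz":0},{"gripper":0,"dx":-0.006,"dy":0.006,"dz":0,"wx":0,"wy":0,"wz":0},{"gripper":0,"dx":-0.008,"dy":0.008,"dz":0,"wx":0,"wy":0,"wz":0},{"gripper":0,"dx":-0.009,"dy":0.009,"dz":0,"wx":0,"wy":0,"wz":0}]'
```

```text
clock: 4.37
eef_pos: [527.9, 22.4, 82.1]
eef_rot: [-3.14, -0.001, 2.356]
wrist_force: [0.2, 0.2, -0.1]
finger_gap: 0.6
finger_force: 0.0
clock: 4.78
eef_pos: [519.3, 30.8, 83.7]
eef_rot: [-3.142, 0.001, 2.355]
wrist_force: [-0.0, -4.2, 0.0]
finger_gap: 0.6
finger_force: 1.9
```

```bash
python3 -m inch '[{"gripper":0,"dx":-0.001,"dy":0.001,"dz":0.0005,"wx":0,"wy":0,"wz":0},{"gripper":0,"dx":-0.002,"dy":0.002,"dz":0.001,"wx":0,"wy":0,"wz":0},{"gripper":0,"dx":-0.003,"dy":0.003,"dz":0.001,"wx":0,"wy":0,"wz":0},{"gripper":0,"dx":-0.004,"dy":0.004,"dz":0.001,"wx":0,"wy":0,"wz":0},{"gripper":0,"dx":-0.004,"dy":0.004,"dz":0.001,"wx":0,"wy":0,"wz":0}]'
```

```text
clock: 5.2
eef_pos: [515.3, 35.1, 84.6]
eef_rot: [3.141, -0.0, 2.355]
wrist_force: [-0.0, -1.7, 0.3]
finger_gap: 0.7
finger_force: 0.4
```

```bash
python3 -m inch '[{"gripper":0,"dx":-0.001,"dy":0.001,"dz":0,"wx":0,"wy":0,"wz":0},{"gripper":0,"dx":-0.002,"dy":0.002,"dz":0,"wx":0,"wy":0,"wz":0},{"gripper":0,"dx":-0.003,"dy":0.003,"dz":0,"wx":0,"wy":0,"wz":0},{"gripper":0,"dx":-0.004,"dy":0.004,"dz":0.0005,"wx":0,"wy":0,"wz":0},{"gripper":0,"dx":-0.004,"dy":0.004,"dz":0.0005,"wx":0,"wy":0,"wz":0}]'; python3 - <<'E'
from cell import manip
import cv2
b=manip.camera("scene")[130:240,250:380]
cv2.imwrite("pics/e.png",cv2.resize(b,None,fx=5,fy=5,interpolation=cv2.INTER_CUBIC))
E
```

```text
clock: 5.62
eef_pos: [511.2, 39.1, 84.9]
eef_rot: [-3.141, -0.0, 2.355]
wrist_force: [0.3, -1.1, 0.4]
finger_gap: 0.2
finger_force: 0.5
```

View pics/e.png

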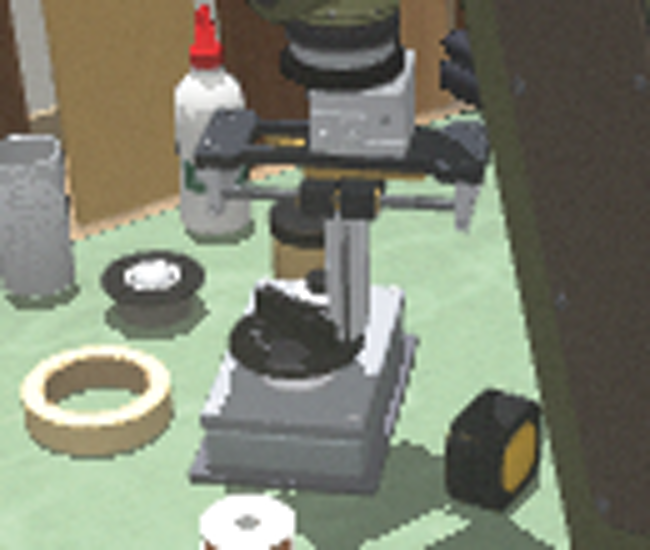

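The ridge is turned clockwise and the disc is back at its out height (lower rim at row about 375, against 388 when latched), so the latch let go. I'll back off the same way so the ridge follows, then rise.

```bash
python3 -m inch '[{"gripper":0,"dx":0.003,"dy":-0.003,"dz":0.001,"wx":0,"wy":0,"wz":0},{"gripper":0,"dx":0.007,"dy":-0.007,"dz":0.001,"wx":0,"wy":0,"wz":0},{"gripper":0,"dx":0.011,"dy":-0.011,"dz":0.001,"wx":0,"wy":0,"wz":0},{"gripper":0,"dx":0.015,"dy":-0.015,"dz":0.002,"wx":0,"wy":0,"wz":0},{"gripper":0,"dx":0.018,"dy":-0.018,"dz":0.003,"wx":0,"wy":0,"wz":0}]'
python3 -m inch '[{"gripper":0,"dx":0,"dy":0,"dz":0.01,"wx":0,"wy":0,"wz":0},{"gripper":0,"dx":0,"dy":0,"dz":0.025,"wx":0,"wy":0,"wz":0},{"gripper":0,"dx":0,"dy":0,"dz":0.05,"wx":0,"wy":0,"wz":0},{"gripper":0,"dx":0,"dy":0,"dz":0.075,"wx":0,"wy":0,"wz":0},{"gripper":0,"dx":0,"dy":0,"dz":0.1,"wx":0,"wy":0,"wz":0}]'; python3 - <<'E'
from cell import manip
import cv2
b=manip.camera("scene")[130:240,250:380]
cv2.imwrite("pics/f.png",cv2.resize(b,None,fx=5,fy=5,interpolation=cv2.INTER_CUBIC))
E
```

```text
clock: 6.08
eef_pos: [530.0, 20.2, 87.9]
eef_rot: [3.142, -0.0, 2.355]
wrist_force: [0.7, 0.4, 1.5]
finger_gap: 0.7
finger_force: 0.0
clock: 6.5
eef_pos: [529.2, 20.8, 189.9]
eef_rot: [3.141, 0.0, 2.355]
wrist_force: [0.8, -0.0, -0.0]
finger_gap: 0.5
finger_force: 0.0
```

View pics/f.png

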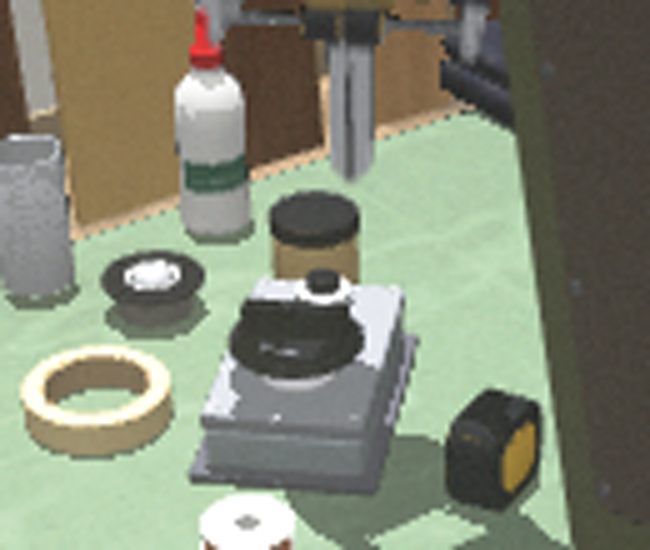

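The button is out and the ridge is back at rest, spanning (240,303) to (363,303) as in the first crop. The station and the things round it have not moved, and the gripper is clear.

```bash
python3 -c "
from cell import manip
print(manip.sign_off())"
```

```text
the job is handed in; nothing more can be done
None
```

The emergency stop test is done and handed in at about 6.5 s on the robot's clock: the mushroom latched, let go on a one-sided clockwise push and sprang out, and the last picture shows it turned back to rest with nothing else moved.

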